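# Line up the office seals by height on their stand

### The arm

A 6-joint arm with a two-finger parallel gripper is mounted at the origin on the work surface. World frame = base frame: x ahead of the robot, y to its left, z up, the work surface at z = 0. Lengths are in m, angles in rad, forces in N, time in s.
With the tool pointing down it reaches from about 0.325 to 1 m from the base axis. Payload 5.1 kg.
Tool frame: the origin (TCP) lies midway between the tips of the shut fingers; the grasp point (between the pads) lies 19 mm behind it; z points along the fingers, y is the line along which they close (so a half turn about z gives the same grasp; the last joint's range is limited). The gripper opens to 85 mm and grips with 20 to 120 N. Pads are 22 mm wide; open, the fingers measure 114 mm over their backs; the gripper's body (76 mm by 85 mm) begins 54 mm behind the grasp point. The pads swing forward as they close: fully open they stand 13 mm farther back than shut.
Start: joints at [-1.189, 0.124, 1.65, -0, 1.367, -0.083], TCP at [0.291, -0.581, 0.203] pointing down, gripper open.
Joint ranges: [-2.61, 2.61], [-1.02, 2.33], [0.03, 2.71], [-1.35, 4.49], [0.32, 2.68], [-2.91, 2.91]. Speed limits (rad/s): [2.57, 2.57, 3.14, 3.14, 3.14, 3.14].

### API

Orientations are given as a unit quaternion [w, x, y, z].
In Python, from rig import observe, grab_frame, camera_info, ticket gives the robot as it stands. The module is installed in compiled form; this text tells all that it offers.
- The arm moves only by the tool carry_out, never from a script. Its argument "deltas" is a list that holds one entry, the list of rows, each a list of 7 numbers: the finger opening in mm, from 0 to 85.4, then the shift along the tool's x, y, z in mm, then the turn, a rotation vector about the tool's x, y, z in degrees. In form: [[[gripper, tx, ty, tz, rx, ry, rz], ...]]. A call has 1 to 10 rows; each row is the pose to reach, as a shift and turn from the pose commanded when the call began, along the tool's axes at that moment; what a row does not reach only later rows make up. A row lasts 1/12 s, in which the tool goes at most 41.7 mm and 7.16 degrees, less where a joint would pass 70% of its speed; a pose out of reach is approached as far as the arm can. A call with a gripper value outside its range is refused whole. The fingers move at their own pace and stop on an object; the grip force is fixed at half the most. Time passes only in rows, so rows that repeat a pose let the fingers close. It gives the time, the measured TCP pose, the force, the opening and the grip force at its end, in the units of the state.
- observe(): the state, without advancing time (a new reading comes with each control period).
- grab_frame(name): name is "scene" or "top" or "wrist"; returns (picture, depth): 480x640x3 uint8, blue, green, red; 480x640 float32, m along the optical axis (not along the pixel's ray), 0 where there is no reading.
- camera_info(name): a dict with "fx", "fy", "cx", "cy" (pixels), "dist" ([k1, k2, p1, p2, k3] as OpenCV has them; the pictures are not rectified), "rvec" (rotation vector, rad) and "tvec" (3), from world to camera coordinates, as OpenCV has them; the wrist camera has in their place "T_tool_cam" (4x4, takes a point from camera to tool coordinates, whose origin is the TCP and whose axes are the flange's). Camera axes: x right, y down, z forward; pixel columns grow to the right and rows downward; lengths in m; the calibration is good to about 2 mm. A picture is of the moment at which its call begins: read the wrist's pose just before it. camera_info takes no time and is no camera call.
- ticket.finish_job(): hands the job in; it is judged then, once.
The state is a dict: "time": time; "joints": joint angles; "qd": joint speeds; "effort": joint torques, N m; "eef_pos": TCP position; "ee_rot": TCP orientation; "force": force on the tool from outside, world axes, zero at the start; "torque": the same for the moment, N m; "finger_gap": finger opening in m; "grip_force": force on a finger pad.
Only numpy, scipy, OpenCV 4.12 (cv2) and the standard library are available. Lean on these libraries where they do the work, as an engineer would, in place of code of your own. Each camera call takes 0.05 s, during which the arm holds its last target. There are 200 camera calls.

### The job

Put the four office seals away on the seal stand: stand them upright, each in the middle of its own green mark, in order of height, with the tallest on the mark next to the red end block and the shortest on the mark next to the white one. Leave the ink pad tin where it is.

Things in the scene. Friction and masses are not known exactly. Their poses are not given: they have to be found in the camera images.
- seal_dark_mid (a point): Centre (on the axis, half-way up, 54 mm above its underside) of the seal with the dark brown wooden handle, the tallest and thickest-footed: 108 mm tall in all. It stands upright: a brass disc foot 46 mm across and 8 mm thick, and above it a straight round handle 26 mm across up to the top (its last 3 mm bevelled). z is its axis, up; weighs about 130 g (varies). Starts standing on the desk.
- seal_blue_mid (a point): Centre (on the axis, half-way up, 46 mm above its underside) of the seal with the blue plastic handle, the second tallest: 92 mm tall in all. It stands upright: a brass disc foot 42 mm across and 8 mm thick, and above it a straight round handle 26 mm across up to the top (its last 3 mm bevelled). z is its axis, up; weighs about 110 g (varies). Starts standing on the desk.
- seal_beech_mid (a point): Centre (on the axis, half-way up, 38 mm above its underside) of the seal with the pale beech wooden handle, the third tallest: 76 mm tall in all. It stands upright: a brass disc foot 38 mm across and 8 mm thick, and above it a straight round handle 26 mm across up to the top (its last 3 mm bevelled). z is its axis, up; weighs about 90 g (varies). Starts standing on the desk.
- seal_black_mid (a point): Centre (on the axis, half-way up, 30 mm above its underside) of the seal with the black plastic handle, the shortest: 60 mm tall in all. It stands upright: a brass disc foot 34 mm across and 8 mm thick, and above it a straight round handle 26 mm across up to the top (its last 3 mm bevelled). z is its axis, up; weighs about 70 g (varies). Starts standing on the desk.
- mark1: Round green felt mark 1, 56 mm across and 2 mm thick, on the seal stand; fixed. Origin at the centre of its underside, so its top, where a seal stands, is 2 mm higher (14 mm above the desk). The stand is a fixed wooden board 440 x 76 mm, 12 mm thick, carrying the four marks in a straight row 80 mm apart, mark1 to mark4 along the board's y axis (this mark's y axis lies along the row, x across it). Which end of the row is the red one changes.
- mark2: Round green felt mark 2, 56 mm across and 2 mm thick, on the seal stand; fixed. Origin at the centre of its underside, so its top, where a seal stands, is 2 mm higher (14 mm above the desk). The stand is a fixed wooden board 440 x 76 mm, 12 mm thick, carrying the four marks in a straight row 80 mm apart, mark1 to mark4 along the board's y axis (this mark's y axis lies along the row, x across it). Which end of the row is the red one changes.
- mark3: Round green felt mark 3, 56 mm across and 2 mm thick, on the seal stand; fixed. Origin at the centre of its underside, so its top, where a seal stands, is 2 mm higher (14 mm above the desk). The stand is a fixed wooden board 440 x 76 mm, 12 mm thick, carrying the four marks in a straight row 80 mm apart, mark1 to mark4 along the board's y axis (this mark's y axis lies along the row, x across it). Which end of the row is the red one changes.
- mark4: Round green felt mark 4, 56 mm across and 2 mm thick, on the seal stand; fixed. Origin at the centre of its underside, so its top, where a seal stands, is 2 mm higher (14 mm above the desk). The stand is a fixed wooden board 440 x 76 mm, 12 mm thick, carrying the four marks in a straight row 80 mm apart, mark1 to mark4 along the board's y axis (this mark's y axis lies along the row, x across it). Which end of the row is the red one changes.
- red_end: Red end block on the seal stand, 64 mm (x, across the row) x 24 mm (y, along the row) x 36 mm high, fixed, origin at the centre of its underside on the board (12 mm above the desk). It stands at one end of the row, 75 mm beyond the last mark there, either beside mark1 or beside mark4; a white block of the same size stands at the other end.
- ink_tin: Closed flat ink pad tin, dark steel with a yellow lid, 64 x 90 mm and 20 mm high, loose on the desk beside the work; origin at the centre of its underside. To be left alone. It may be at the left or the right; a roll of paper tape (72 mm across, 22 mm high) lies on the opposite side.
Not all that is in view belongs to the job. What is shaped like the part that bears seal_dark_mid but pink or purple is not meant.

How it is judged:
By the outcome, as a careful person would: the job done as asked, in the order asked, and still so for the second after the job is handed in, with the robot touching nothing.
It also fails if it takes over 109 s, if anything falls off the work surface, if the arm or the gripper's body presses on something with over 40 N, if the wrist force passes 120 N, or if a joint passes its speed limit or range.

## Working session

There is one attempt and no reset: what is moved stays moved. The work goes in short steps, Python scripts to look and compute and a tool call to move; the robot and the scene stay as the last step left them, time stands still between calls to the robot, and variables do not carry over. Pictures are saved under pics/ and viewed, at most 14 in all, crops included, and the job is handed in when it is done.

Besides the shell and the picture viewer there is one more tool, called by a JSON object that holds its "op" and its "data". carry_out: Moves the arm, as the interface text tells. Its arguments: {"type":"object","properties":{"deltas":{"type":"array","items":{"type":"array","items":{"type":"array","items":{"type":"number"}}}}},"required":["deltas"]}

```bash
mkdir -p pics; python3 - <<'E'
from rig import *
import cv2
for n in("scene","top"):
    p,d=grab_frame(n); cv2.imwrite(f"pics/{n}0.png",p); import numpy as np; np.save(f"{n}0.npy",d)
    print(n,camera_info(n))
print(camera_info("wrist")); print(observe())
E
```

```text
scene {'fx': 610.9827543494903, 'fy': 610.9827543494903, 'cx': 326.9819247534468, 'cy': 242.18673170862087, 'dist': array([-0.02094304,  0.        ,  0.        ,  0.        ,  0.        ]), 'rvec': array([ 1.8428738 ,  1.68005751, -0.66955921]), 'tvec': array([-0.04629271, -0.3520974 ,  1.65703345])}
top {'fx': 454.49643937893455, 'fy': 454.49643937893455, 'cx': 313.8644063448544, 'cy': 238.65305433955854, 'dist': array([-0.00227274,  0.        ,  0.        ,  0.        ,  0.        ]), 'rvec': array([ 2.16010369, -2.03567687,  0.23120351]), 'tvec': array([-0.03218249,  0.57181345,  0.94639595])}
{'fx': 351.4656262848222, 'fy': 351.4656262848222, 'cx': 323.00303877999414, 'cy': 242.5002522841366, 'dist': array([-0.05198868,  0.        ,  0.        ,  0.        ,  0.        ]), 'T_tool_cam': array([[ 5.98114373e-05, -9.59578531e-01, -2.81441005e-01,
         7.25964183e-02],
       [ 9.99999727e-01, -1.49712305e-04,  7.22965491e-04,
         7.17974172e-04],
       [-7.35877345e-04, -2.81440971e-01,  9.59578261e-01,
        -1.70818856e-01],
       [ 0.00000000e+00,  0.00000000e+00,  0.00000000e+00,
         1.00000000e+00]])}
{'time': 0.1, 'joints': array([-1.18856765e+00,  1.24459435e-01,  1.65152757e+00,  3.81223767e-06,
        1.36752040e+00, -8.26196842e-02]), 'qd': array([-9.92580332e-04, -6.18798642e-04, -3.09338121e-03, -6.24075485e-05,
       -1.01150717e-03, -1.01752745e-03]), 'effort': array([ 1.03682055e-04, -4.24929893e+01, -3.66654861e+01, -6.15484419e-05,
        3.92840724e-03,  1.03461304e-05]), 'eef_pos': array([ 0.29112305, -0.58048112,  0.20136919]), 'ee_rot': array([-9.46933548e-04,  9.73110519e-01,  2.30336711e-01, -1.41038010e-04]), 'force': array([ 0.39646732, -0.49856433, -0.27398074]), 'torque': array([-0.01568434, -0.01742701, -0.0078042 ]), 'grip_force': 0.0, 'finger_gap': 0.08535779518014806}
```

View pics/top0.png

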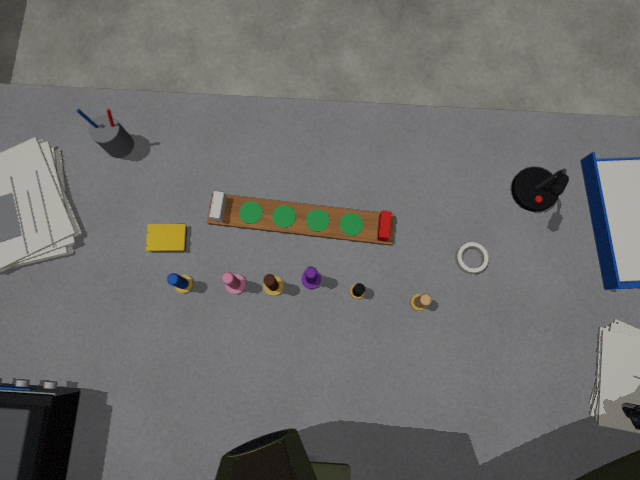

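View pics/scene0.png

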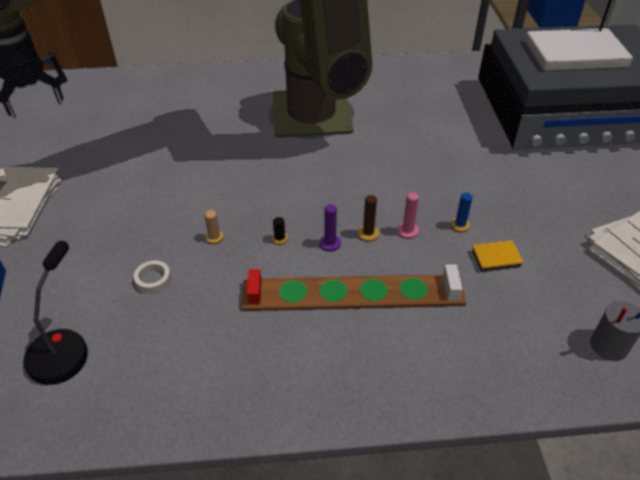

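The top view shows blue seal (180,282), pink decoy (233,283), dark seal (273,285), purple decoy (312,278), black seal (358,291), beech seal (422,302), and the stand with white block (217,206) and red block (385,226). The scene view agrees.

```bash
cat > h.py <<'E'
import numpy as np,cv2
from rig import *
def cloud(n,d,info=None,T=None):
    c=info or camera_info(n); K=np.array([[c["fx"],0,c["cx"]],[0,c["fy"],c["cy"]],[0,0,1]])
    v,u=np.mgrid[0:480,0:640]; pt=np.stack([u,v],-1).reshape(-1,1,2).astype(np.float32)
    r=cv2.undistortPoints(pt,K,c["dist"]).reshape(480,640,2)
    P=np.dstack([r*d[...,None],d])
    if T is None:
        R=cv2.Rodrigues(c["rvec"])[0]; return (P-c["tvec"])@R   # R^T(P-t)
    return P@T[:3,:3].T+T[:3,3]
def circ(p):
    A=np.c_[2*p,np.ones(len(p))]; s=np.linalg.lstsq(A,(p**2).sum(1),rcond=None)[0]
    return s[:2],np.sqrt(s[2]+s[0]**2+s[1]**2)
def green(img):
    h=cv2.cvtColor(img,cv2.COLOR_BGR2HSV); return cv2.inRange(h,(45,100,50),(80,255,255))
E
python3 - <<'E'
from h import *
np.set_printoptions(precision=4,suppress=True)
ap={"blue":(.092,180,282),"dark":(.108,273,285),"black":(.060,358,291),"beech":(.076,422,302),"pink":(.108,233,283),"purple":(.108,312,278)}
C={}
for n in("top","scene"):
    C[n]=(cv2.imread(f"pics/{n}0.png"),cloud(n,np.load(f"{n}0.npy")))
img,W=C["top"]
print("desk z",np.median(W[300:330,450:500,2]),np.median(C["scene"][1][330:400,200:400,2]))
for k,(h,u,v) in ap.items():
    c0=np.median(W[v-4:v+5,u-4:u+5,:2].reshape(-1,2),0)
    for n in C:
        Q=C[n][1].reshape(-1,3); near=Q[np.hypot(*(Q[:,:2]-c0).T)<.045]
        zt=np.percentile(near[:,2],99.5); t=near[(abs(near[:,2]-h)<.004)]
        f=near[(abs(near[:,2]-.008)<.003)]
        print(k,n,"ztop",zt.round(4),"top",len(t),t[:,:2].mean(0),(t[:,:2].max(0)+t[:,:2].min(0))/2,"foot",len(f),(f[:,:2].max(0)+f[:,:2].min(0))/2,np.ptp(f[:,:2],0))
for n in C:
    I,W_=C[n]; _,_,st,ce=cv2.connectedComponentsWithStats(green(I))
    c=camera_info(n);K=np.array([[c["fx"],0,c["cx"]],[0,c["fy"],c["cy"]],[0,0,1]]);R=cv2.Rodrigues(c["rvec"])[0]
    for s,e in zip(st[1:],ce[1:]):
        if s[4]>80:
            r=R.T@np.r_[cv2.undistortPoints(np.array([[e]]),K,c["dist"]).ravel(),1]; o=-R.T@c["tvec"]
            print(n,"mark",o+r*(.014-o[2])/r[2],W_[int(e[1]),int(e[0])],s[4])
E
```

```text
desk z 0.0006533204361935674 -0.0003200584271069891
blue top ztop 0.0946 top 112 [0.4624 0.2963] [0.4624 0.2966] foot 121 [0.4674 0.2825] [0.05   0.0686]
blue scene ztop 0.0935 top 75 [0.469  0.2972] [0.4693 0.2971] foot 102 [0.4545 0.2989] [0.068  0.0469]
dark top ztop 0.111 top 107 [0.4703 0.0904] [0.4703 0.0904] foot 151 [0.4644 0.0862] [0.056  0.0735]
dark scene ztop 0.1093 top 81 [0.4757 0.0905] [0.476  0.0898] foot 142 [0.475 0.091] [0.0466 0.0444]
black top ztop 0.0636 top 97 [ 0.469  -0.1026] [ 0.4684 -0.1023] foot 61 [ 0.4514 -0.1004] [0.0658 0.0858]
black scene ztop 0.0613 top 74 [ 0.4737 -0.1027] [ 0.4732 -0.1035] foot 57 [ 0.477  -0.1021] [0.0266 0.0309]
beech top ztop 0.0789 top 103 [ 0.4521 -0.2431] [ 0.4515 -0.2432] foot 90 [ 0.446  -0.2426] [0.06   0.0753]
beech scene ztop 0.0778 top 77 [ 0.4578 -0.2409] [ 0.4568 -0.2408] foot 82 [ 0.4593 -0.241 ] [0.0338 0.0369]
pink top ztop 0.1106 top 110 [0.4694 0.1778] [0.4694 0.178 ] foot 169 [0.4604 0.1702] [0.0806 0.0789]
pink scene ztop 0.1093 top 76 [0.475 0.178] [0.4733 0.1785] foot 133 [0.4673 0.1683] [0.0602 0.0659]
purple top ztop 0.1108 top 103 [0.4914 0.0044] [0.4922 0.0041] foot 152 [ 0.4754 -0.0017] [0.0723 0.0831]
purple scene ztop 0.1095 top 78 [0.4968 0.0048] [0.496  0.0045] foot 141 [0.4986 0.005 ] [0.0428 0.045 ]
top mark [0.6405 0.1567 0.014 ] [0.6425 0.1577 0.0145] 412
top mark [0.6356 0.0767 0.014 ] [0.6375 0.0788 0.0139] 415
top mark [ 0.6306 -0.003   0.014 ] [ 0.6316 -0.0021  0.0171] 414
top mark [ 0.6259 -0.0828  0.014 ] [ 0.6275 -0.0804  0.0132] 414
scene mark [0.6391 0.0784 0.014 ] [0.6387 0.0782 0.0143] 454
scene mark [0.6441 0.1582 0.014 ] [0.6438 0.1578 0.0148] 455
scene mark [ 0.629  -0.0809  0.014 ] [ 0.6246 -0.0821  0.0118] 461
scene mark [ 0.6341 -0.0014  0.014 ] [ 0.6323 -0.003   0.0125] 457
```

```bash
cat >> h.py <<'E'
from scipy.spatial.transform import Rotation as Ro
def pose():
    s=observe(); q=s["ee_rot"]; return s,np.array(s["eef_pos"]),Ro.from_quat([q[1],q[2],q[3],q[0]])
def to(x,y,z,yaw=86.5):
    s,p,R=pose(); a=np.radians(yaw)
    G=Ro.from_matrix(np.array([[np.cos(a),np.sin(a),0],[np.sin(a),-np.cos(a),0],[0,0,-1]]).reshape(3,3))
    print("t",s["time"],"pos",p.round(4),"d mm",(R.inv().apply(np.array([x,y,z])-p)*1e3).round(1),"rot",np.degrees((R.inv()*G).as_rotvec()).round(2),"gap",s["finger_gap"])
E
python3 -c "
from h import *
to(.55,.02,.30)"
```

```text
t 0.1 pos [ 0.2911 -0.5805  0.2014] d mm [ 500.6 -420.9  -97.7] rot [ -0.09  -0.07 -59.87] gap 0.08535779518014806
```

{"op": "carry_out", "data": {"deltas": [[[60,500,-421,-98,0,0,-59.9],[60,500,-421,-98,0,0,-59.9],[60,500,-421,-98,0,0,-59.9],[60,500,-421,-98,0,0,-59.9],[60,500,-421,-98,0,0,-59.9],[60,500,-421,-98,0,0,-59.9],[60,500,-421,-98,0,0,-59.9],[60,500,-421,-98,0,0,-59.9],[60,500,-421,-98,0,0,-59.9],[60,500,-421,-98,0,0,-59.9]]]}}

```text
time: 0.93
eef_pos: [0.4542, -0.2005, 0.2642]
ee_rot: [-0.0, 0.728, 0.686, -0.0]
force: [1.0, 0.2, -0.4]
finger_gap: 0.06
grip_force: 0.0
```

```bash
python3 -c "
from h import *
to(.55,.02,.30)"
```

```text
t 0.9333 pos [ 0.4542 -0.2005  0.2642] d mm [225.8  82.6 -35.7] rot [-0.01 -0.01  0.11] gap 0.05996967023263441
```

{"op": "carry_out", "data": {"deltas": [[[60,226,83,-36,0,0,0],[60,226,83,-36,0,0,0],[60,226,83,-36,0,0,0],[60,226,83,-36,0,0,0],[60,226,83,-36,0,0,0],[60,226,83,-36,0,0,0],[60,226,83,-36,0,0,0],[60,226,83,-36,0,0,0],[60,226,83,-36,0,0,0]]]}}

```text
time: 1.68
eef_pos: [0.5503, 0.0179, 0.2996]
ee_rot: [-0.0, 0.728, 0.686, -0.001]
force: [-0.0, -0.4, 0.0]
finger_gap: 0.0599
grip_force: 0.0
```

```bash
cat > w.py <<'E'
from h import *
import sys
np.set_printoptions(precision=4,suppress=True)
def wrist(tag):
    s,p,R=pose(); I,d=grab_frame("wrist"); cv2.imwrite(f"pics/{tag}.png",I)
    c=camera_info("wrist"); T=np.eye(4); T[:3,:3]=R.as_matrix(); T[:3,3]=p; T=T@c["T_tool_cam"]
    return I,cloud("wrist",d,c,T),T,c
def marks(I,T,c,z=.014):
    K=np.array([[c["fx"],0,c["cx"]],[0,c["fy"],c["cy"]],[0,0,1]])
    _,_,st,ce=cv2.connectedComponentsWithStats(green(I))
    for s,e in zip(st[1:],ce[1:]):
        if s[4]>150:
            r=T[:3,:3]@np.r_[cv2.undistortPoints(np.array([[e]]),K,c["dist"]).ravel(),1]; o=T[:3,3]
            print("mark",(o+r*(z-o[2])/r[2])[:2],s[:5],e)
S={"blue":(.092,.466,.297),"dark":(.108,.473,.0905),"black":(.060,.4714,-.1028),"beech":(.076,.455,-.242)}
def seals(W,names=S,S=S):
    Q=W.reshape(-1,3)
    for k in names:
        h,x,y=S[k]; n=Q[np.hypot(Q[:,0]-x,Q[:,1]-y)<.045]
        t=n[abs(n[:,2]-h)<.005]
        if len(t)>20: print(k,"ztop",np.percentile(n[:,2],99),"n",len(t),"mid",(t[:,:2].max(0)+t[:,:2].min(0))/2,"mean",t[:,:2].mean(0),"span",np.ptp(t[:,:2],0))
E
python3 -c "
from w import *
to(.55,.02,.30)
I,W,T,c=wrist('w1'); marks(I,T,c); seals(W); print(np.nanmedian(W[:,:,2]))"
```

```text
t 1.6833 pos [0.5503 0.0179 0.2996] d mm [ 2.1 -0.4 -0.4] rot [-0.08  0.03  0.05] gap 0.05993077703455066
mark [0.6429 0.1562] [ 370   54   46   49 1750] [392.0154  78.0594]
mark [0.6381 0.0766] [ 368  124   43   45 1538] [388.9701 145.9772]
mark [ 0.6332 -0.0029] [ 366  188   41   42 1341] [385.9441 208.311 ]
mark [ 0.6283 -0.0827] [ 364  247   39   38 1174] [382.9404 265.3356]
dark ztop 0.1082408238282342 n 512 mid [0.4732 0.0896] mean [0.4737 0.0896] span [0.0249 0.0247]
black ztop 0.06038654364121367 n 281 mid [ 0.4721 -0.1033] mean [ 0.4725 -0.1024] span [0.0249 0.0236]
beech ztop 0.07627864850522807 n 231 mid [ 0.4552 -0.2427] mean [ 0.4554 -0.2421] span [0.0238 0.0221]
-8.416444857750616e-05
```

View pics/w1.png

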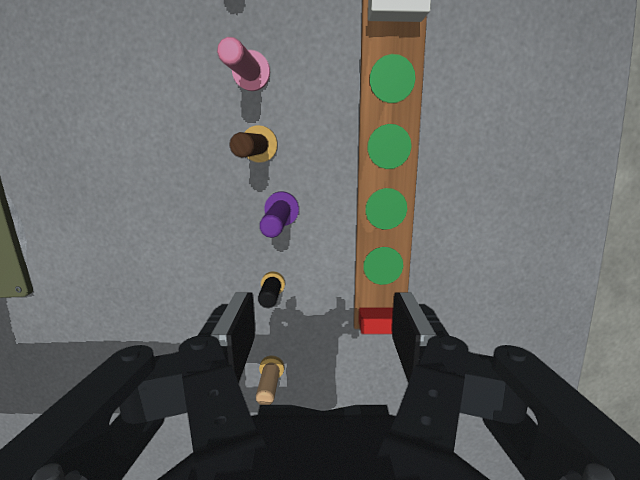

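{"op": "carry_out", "data": {"deltas": [[[60,67,-81,60,0,0,0],[60,67,-81,100,0,0,0],[60,67,-81,100,0,0,0],[60,67,-81,100,0,0,0],[60,67,-81,100,0,0,0],[60,67,-81,100,0,0,0],[60,67,-81,100,0,0,0]]]}}

```text
time: 2.32
eef_pos: [0.475, 0.0887, 0.2018]
ee_rot: [0.001, 0.729, 0.685, 0.001]
force: [1.4, 0.5, 0.6]
finger_gap: 0.0604
grip_force: 0.0
```

```bash
python3 -c "
from w import *
to(.4735,.0895,.056)
I,W,T,c=wrist('w2'); marks(I,T,c); seals(W)"
```

```text
t 2.3167 pos [0.475  0.0887 0.2018] d mm [  0.7  -1.9 145.8] rot [ 0.15  0.   -0.07] gap 0.06044600569380099
mark [0.6428 0.1567] [ 459  105   55   58 2470] [485.87   133.6858]
mark [0.638  0.0771] [ 451  187   52   52 2084] [476.8882 212.6339]
mark [ 0.6331 -0.0023] [ 444  260   49   47 1752] [468.1353 282.9572]
mark [ 0.6374 -0.072 ] [447 325  37  30 609] [468.0772 337.5369]
dark ztop 0.330271994033264 n 779 mid [0.4731 0.0902] mean [0.4733 0.0906] span [0.0248 0.0251]
black ztop 0.06001969888486173 n 341 mid [ 0.4713 -0.1028] mean [ 0.4716 -0.1012] span [0.024  0.0239]
```

{"op": "carry_out", "data": {"deltas": [[[60,1,-2,40,0,0,0],[60,1,-2,80,0,0,0],[60,1,-2,115,0,0,0],[60,1,-2,140,0,0,0],[60,1,-2,146,0,0,0],[60,1,-2,146,0,0,0],[15,1,-2,146,0,0,0],[15,1,-2,146,0,0,0],[15,1,-2,146,0,0,0],[15,1,-2,146,0,0,0]]]}}

```text
time: 3.2
eef_pos: [0.4739, 0.0911, 0.0574]
ee_rot: [0.001, 0.728, 0.685, 0.002]
force: [-1.3, -0.1, 6.1]
finger_gap: 0.0235
grip_force: 58.6
```

{"op": "carry_out", "data": {"deltas": [[[15,0,0,0,0,0,0],[15,0,0,0,0,0,0],[15,0,0,0,0,0,0],[15,0,0,0,0,0,0]]]}}

```text
time: 3.53
eef_pos: [0.4739, 0.0912, 0.0574]
ee_rot: [0.001, 0.728, 0.685, 0.002]
force: [-1.3, -0.1, 5.6]
finger_gap: 0.0238
grip_force: 58.6
```

{"op": "carry_out", "data": {"deltas": [[[15,0,0,-15,0,0,0],[15,0,0,-45,0,0,0],[15,0,0,-75,0,0,0],[15,0,0,-110,0,0,0],[15,-10,10,-140,0,0,0],[15,-30,30,-140,0,0,0],[15,-50,50,-140,0,0,0],[15,-72,72,-140,0,0,0],[15,-94,94,-140,0,0,0],[15,-116,116,-140,0,0,0]]]}}

```text
time: 4.37
eef_pos: [0.582, -0.033, 0.1959]
ee_rot: [0.001, 0.728, 0.685, 0.001]
force: [-0.7, 0.6, -0.8]
finger_gap: 0.0234
grip_force: 59.3
```

{"op": "carry_out", "data": {"deltas": [[[15,-20,20,0,0,0,0],[15,-36,36,0,0,0,0],[15,-44,45,0,0,0,0],[15,-47,48,0,0,0,0],[15,-47,48,20,0,0,0],[15,-47,48,45,0,0,0],[15,-47,48,70,0,0,0],[15,-47,48,80,0,0,0],[15,-47,48,80,0,0,0],[15,-47,48,80,0,0,0]]]}}

```text
time: 5.2
eef_pos: [0.6255, -0.081, 0.1147]
ee_rot: [-0.0, 0.728, 0.686, -0.0]
force: [1.0, 0.2, -1.4]
finger_gap: 0.0238
grip_force: 59.3
```

```bash
python3 -c "
from w import *
to(.6285,-.082,.0725)
I,W,T,c=wrist('w3'); marks(I,T,c); seals(W,['d'],{'d':(.108+.0584,.6285,-.083)})
p=W.reshape(-1,3)
s,e,R=pose()
h=cv2.cvtColor(I,cv2.COLOR_BGR2HSV)
m=cv2.inRange(h,(18,80,80),(32,255,255)); q=W[(m>0)&(abs(W[:,:,0]-.628)<.05)&(abs(W[:,:,1]+.08)<.05)]
print(len(q), np.percentile(q,[1,50,99],axis=0))"
```

```text
t 5.2 pos [ 0.6255 -0.081   0.1147] d mm [-0.8  3.1 42.2] rot [-0.02 -0.01  0.07] gap 0.023781340128812882
mark [0.6381 0.0685] [ 287    0   80   55 3617] [326.3766  23.2607]
mark [ 0.6338 -0.0029] [ 289   92   75   77 4515] [326.0498 129.8272]
mark [ 0.6342 -0.0692] [ 292  201   69   50 1234] [331.3938 217.3412]
d ztop 0.24283734009244967 n 3776 mid [ 0.6272 -0.0811] mean [ 0.627  -0.0786] span [0.0509 0.0251]
1948 [[ 0.5961 -0.1054  0.0112]
 [ 0.6249 -0.0731  0.065 ]
 [ 0.6512 -0.0597  0.0722]]
```

View pics/w3.png

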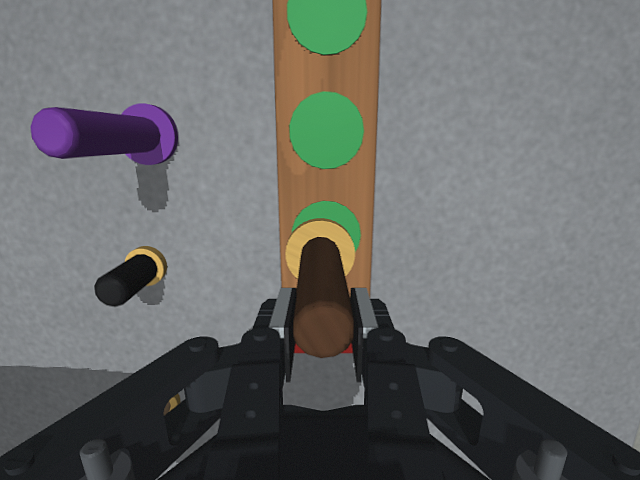

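{"op": "carry_out", "data": {"deltas": [[[15,-1,3,15,0,0,0],[15,-1,3,28,0,0,0],[15,-1,3,35,0,0,0],[15,-1,3,39,0,0,0],[15,-1,3,42,0,0,0],[15,-1,3,43,0,0,0],[15,-1,3,43,0,0,0],[15,-1,3,43,0,0,0]]]}}

```text
time: 5.92
eef_pos: [0.629, -0.083, 0.0715]
ee_rot: [0.0, 0.728, 0.685, 0.0]
force: [-0.3, 1.3, 0.0]
finger_gap: 0.0238
grip_force: 59.4
```

```bash
cat >> w.py <<'E'
def foot(W,I,x,y,z):
    "circle fit to the outer rim of brass points at height z near x,y"
    h=cv2.cvtColor(I,cv2.COLOR_BGR2HSV); m=cv2.inRange(h,(15,80,60),(35,255,255))
    k=(m>0)&(abs(W[:,:,2]-z)<.004)&(np.hypot(W[:,:,0]-x,W[:,:,1]-y)<.035)
    q=W[k][:,:2]
    if len(q)<20: print("foot none",len(q)); return
    hull=cv2.convexHull(q.astype(np.float32)).reshape(-1,2)
    hull=hull[hull[:,1]>np.percentile(q[:,1],40)]
    c,r=circ(hull); print("foot",c,"r",r,"n",len(q),len(hull))
E
python3 -c "
from w import *
to(.6285,-.082,.0725)
print(observe()['force'])
I,W,T,c=wrist('w4'); marks(I,T,c); foot(W,I,.6285,-.0825,.022)"
```

```text
t 5.9167 pos [ 0.629  -0.083   0.0715] d mm [ 0.9 -0.5 -1. ] rot [0.04 0.01 0.03] gap 0.02377745662637277
[-0.2673  1.2736  0.0268]
mark [0.6372 0.0593] [ 275    0   91   35 2275] [319.9305  13.8189]
mark [ 0.6334 -0.0026] [ 276   79   89   93 6414] [319.9914 124.6651]
mark [ 0.6305 -0.0704] [ 280  209   81   69 1151] [321.9548 230.5934]
foot [ 0.6282 -0.0834] r 0.02219084853473171 n 1813 20
```

{"op": "carry_out", "data": {"deltas": [[[60,0,0,0,0,0,0],[60,0,0,0,0,0,0],[60,0,0,0,0,0,0],[60,0,0,0,0,0,0],[60,0,0,-20,0,0,0],[60,0,0,-60,0,0,0],[60,0,0,-100,0,0,0],[60,-10,-20,-125,0,0,0],[60,-15,-60,-125,0,0,0],[60,-20,-100,-125,0,0,0]]]}}

```text
time: 6.8
eef_pos: [0.5287, -0.0974, 0.1996]
ee_rot: [0.003, 0.728, 0.686, 0.001]
force: [-0.6, -0.1, -0.4]
finger_gap: 0.0599
grip_force: 0.0
```

{"op": "carry_out", "data": {"deltas": [[[60,-10,-40,0,0,0,0],[60,-10,-56,0,0,0,0],[60,-10,-56,40,0,0,0],[60,-10,-56,60,0,0,0],[60,-10,-56,60,0,0,0],[60,-10,-56,60,0,0,0]]]}}

```text
time: 7.3
eef_pos: [0.4704, -0.1031, 0.1356]
ee_rot: [-0.001, 0.728, 0.685, -0.001]
force: [-0.2, 0.2, 0.5]
finger_gap: 0.06
grip_force: 0.0
```

```bash
python3 -c "
from w import *
to(.4718,-.1028,.018)
I,W,T,c=wrist('w5'); marks(I,T,c); seals(W,['black','d'],{'d':(.122,.6285,-.083),**S}); foot(W,I,.628,-.083,.022); foot(W,I,.4718,-.1028,.008)"
```

```text
t 7.3 pos [ 0.4704 -0.1031  0.1356] d mm [  0.3   1.7 117.6] rot [-0.12 -0.04  0.03] gap 0.05998566360482299
mark [0.6377 0.0568] [501   0  61  20 897] [530.5039   7.8696]
mark [ 0.6332 -0.003 ] [ 486   55   69   74 3947] [520.0897  91.4565]
mark [ 0.6203 -0.0741] [475 160  65  65 684] [498.3918 182.4722]
black ztop 0.2640226400324152 n 875 mid [ 0.4719 -0.1034] mean [ 0.4719 -0.1027] span [0.0247 0.0245]
d ztop 0.12215939981793796 n 1480 mid [ 0.6265 -0.0843] mean [ 0.6252 -0.0833] span [0.0262 0.0254]
foot [ 0.6273 -0.0848] r 0.02361762501502834 n 1331 20
foot [ 0.4715 -0.1029] r 0.016041875899974304 n 340 20
```

{"op": "carry_out", "data": {"deltas": [[[60,0,2,30,0,0,0],[60,0,2,60,0,0,0],[60,0,2,90,0,0,0],[60,0,2,110,0,0,0],[60,0,2,117,0,0,0],[60,0,2,117,0,0,0],[15,0,2,117,0,0,0],[15,0,2,117,0,0,0],[15,0,2,117,0,0,0],[15,0,2,117,0,0,0]]]}}

```text
time: 8.18
eef_pos: [0.4751, -0.1042, 0.022]
ee_rot: [0.002, 0.728, 0.685, 0.001]
force: [-0.8, 0.2, 5.2]
finger_gap: 0.0229
grip_force: 58.5
```

{"op": "carry_out", "data": {"deltas": [[[15,0,0,0,0,0,0],[15,0,0,0,0,0,0],[15,0,0,0,0,0,0]]]}}

```text
time: 8.43
eef_pos: [0.475, -0.1042, 0.0219]
ee_rot: [0.002, 0.728, 0.685, 0.001]
force: [-0.9, 0.4, 5.7]
finger_gap: 0.023
grip_force: 58.5
```

{"op": "carry_out", "data": {"deltas": [[[15,0,0,-15,0,0,0],[15,0,0,-45,0,0,0],[15,0,0,-80,0,0,0],[15,0,0,-115,0,0,0],[15,10,7,-140,0,0,0],[15,36,20,-145,0,0,0],[15,65,36,-145,0,0,0],[15,95,53,-145,0,0,0],[15,125,70,-145,0,0,0],[15,155,87,-145,0,0,0]]]}}

```text
time: 9.27
eef_pos: [0.5705, 0.0474, 0.1657]
ee_rot: [0.001, 0.728, 0.685, 0.001]
force: [0.4, -0.5, 0.4]
finger_gap: 0.0222
grip_force: 59.0
```

{"op": "carry_out", "data": {"deltas": [[[15,30,17,0,0,0,0],[15,60,34,0,0,0,0],[15,85,50,0,0,0,0],[15,105,60,0,0,0,0],[15,113,65,10,0,0,0],[15,115,65,35,0,0,0],[15,115,65,65,0,0,0],[15,115,65,85,0,0,0],[15,115,65,90,0,0,0],[15,115,65,90,0,0,0]]]}}

```text
time: 10.1
eef_pos: [0.6392, 0.1559, 0.0716]
ee_rot: [-0.001, 0.728, 0.685, -0.002]
force: [-0.1, 0.2, 0.1]
finger_gap: 0.022
grip_force: 58.9
```

```bash
python3 -c "
from w import *
to(.6428,.1565,.036)
s,p,R=pose()
I,W,T,c=wrist('w6'); marks(I,T,c); foot(W,I,p[0],p[1],p[2]-.0219+.008)"
```

```text
t 10.1 pos [0.6392 0.1559 0.0716] d mm [ 0.8  3.8 35.6] rot [-0.28  0.07  0.  ] gap 0.02199066864839709
mark [0.6481 0.1647] [ 288  207   81   74 2989] [333.8535 235.2733]
mark [0.6359 0.0714] [ 294  327   60   54 2338] [324.1069 355.6172]
foot [0.6362 0.157 ] r 0.016619102121392584 n 899 16
```

{"op": "carry_out", "data": {"deltas": [[[15,0,6,10,0,0,0],[15,0,6,20,0,0,0],[15,0,6,25,0,0,0],[15,0,6,28,0,0,0],[15,0,6,28,0,0,0],[15,0,6,28,0,0,0],[15,0,6,28,0,0,0]]]}}

```text
time: 10.73
eef_pos: [0.6475, 0.1565, 0.0467]
ee_rot: [0.0, 0.728, 0.685, 0.0]
force: [-0.8, 0.7, -0.8]
finger_gap: 0.0222
grip_force: 58.9
```

```bash
python3 -c "
from w import *
to(.6428,.1565,.036)
s,p,R=pose()
I,W,T,c=wrist('w7'); marks(I,T,c); foot(W,I,p[0],p[1],p[2]-.0219+.008)"
```

```text
t 10.7333 pos [0.6475 0.1565 0.0467] d mm [-0.3 -4.7 10.7] rot [ 0.04 -0.01  0.03] gap 0.02221844094645074
mark [0.6431 0.1666] [ 269  217   90   71 2830] [312.4318 245.3968]
mark [0.6419 0.0772] [ 284  336   71   68 3596] [319.8651 370.8201]
foot [0.6446 0.1574] r 0.0167276260967177 n 891 18
```

View pics/w7.png

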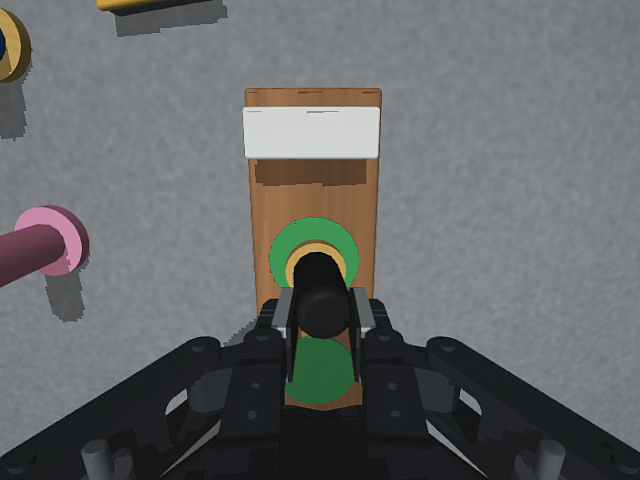

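{"op": "carry_out", "data": {"deltas": [[[15,-1,-2,4,0,0,0],[15,-1,-2,8,0,0,0],[15,-1,-2,10,0,0,0],[15,-1,-2,10,0,0,0],[15,-1,-2,10,0,0,0],[15,-1,-2,10,0,0,0]]]}}

```text
time: 11.28
eef_pos: [0.645, 0.1556, 0.0362]
ee_rot: [-0.0, 0.728, 0.685, -0.0]
force: [-1.0, -0.1, -0.0]
finger_gap: 0.0222
grip_force: 59.2
```

```bash
python3 -c "
from w import *
to(.6428,.1565,.036)
s,p,R=pose()
I,W,T,c=wrist('w8'); marks(I,T,c); foot(W,I,p[0],p[1],p[2]-.0219+.008)
to(.6428,.1565,.036)"
```

```text
t 11.2833 pos [0.645  0.1556 0.0362] d mm [ 0.8 -2.3  0.2] rot [-0.02  0.    0.03] gap 0.022216974546099735
mark [0.6449 0.1665] [ 271  219   94   72 2983] [319.355  248.8113]
mark [0.6406 0.0786] [ 284  343   76   68 3907] [321.3384 377.7648]
foot [0.6421 0.156 ] r 0.01700470737011078 n 897 23
t 11.3333 pos [0.645  0.1556 0.0362] d mm [ 0.8 -2.3  0.2] rot [-0.02  0.    0.03] gap 0.022201600140745518
```

{"op": "carry_out", "data": {"deltas": [[[60,0,0,0,0,0,0],[60,0,0,0,0,0,0],[60,0,0,0,0,0,0],[60,0,0,0,0,0,0],[60,0,0,-20,0,0,0],[60,0,0,-60,0,0,0],[60,0,0,-100,0,0,0],[60,10,-20,-134,0,0,0],[60,30,-50,-140,0,0,0],[60,50,-80,-140,0,0,0]]]}}

```text
time: 12.17
eef_pos: [0.5706, 0.211, 0.1818]
ee_rot: [0.002, 0.729, 0.685, 0.004]
force: [-0.3, 0.4, -0.9]
finger_gap: 0.06
grip_force: 0.0
```

{"op": "carry_out", "data": {"deltas": [[[60,23,-30,0,0,0,0],[60,46,-60,0,0,0,0],[60,70,-90,0,0,0,0],[60,80,-106,10,0,0,0],[60,80,-106,10,0,0,0],[60,80,-106,10,0,0,0],[60,80,-106,10,0,0,0]]]}}

```text
time: 12.75
eef_pos: [0.468, 0.2963, 0.1667]
ee_rot: [0.0, 0.728, 0.685, 0.0]
force: [0.7, 0.7, 0.8]
finger_gap: 0.0599
grip_force: 0.0
```

```bash
python3 -c "
from w import *
I,W,T,c=wrist('w9'); to(.466,.297,.043); seals(W,['blue']); foot(W,I,.466,.297,.008)"
```

```text
t 12.8 pos [0.4684 0.2961 0.1668] d mm [  0.7  -2.6 123.8] rot [ 0.06 -0.01 -0.02] gap 0.06004132002544192
blue ztop 0.29512865527559384 n 885 mid [0.4655 0.2966] mean [0.4656 0.2975] span [0.0244 0.0255]
foot [0.4653 0.2974] r 0.02003761019377562 n 614 19
```

{"op": "carry_out", "data": {"deltas": [[[60,1,-3,30,0,0,0],[60,1,-3,60,0,0,0],[60,1,-3,95,0,0,0],[60,1,-3,115,0,0,0],[60,1,-3,124,0,0,0],[60,1,-3,124,0,0,0],[15,1,-3,124,0,0,0],[15,1,-3,124,0,0,0],[15,1,-3,124,0,0,0],[15,1,-3,124,0,0,0]]]}}

```text
time: 13.63
eef_pos: [0.4661, 0.2987, 0.045]
ee_rot: [0.0, 0.728, 0.685, 0.002]
force: [-1.4, -0.1, 7.1]
finger_gap: 0.0235
grip_force: 58.9
```

{"op": "carry_out", "data": {"deltas": [[[15,0,0,0,0,0,0],[15,0,0,0,0,0,0],[15,0,0,0,0,0,0]]]}}

```text
time: 13.88
eef_pos: [0.466, 0.2987, 0.0449]
ee_rot: [0.001, 0.728, 0.685, 0.002]
force: [-1.2, 0.5, 6.3]
finger_gap: 0.0231
grip_force: 58.9
```

{"op": "carry_out", "data": {"deltas": [[[15,0,0,-15,0,0,0],[15,0,0,-45,0,0,0],[15,0,0,-80,0,0,0],[15,0,0,-115,0,0,0],[15,-8,5,-140,0,0,0],[15,-27,17,-145,0,0,0],[15,-55,35,-145,0,0,0],[15,-84,53,-145,0,0,0],[15,-113,72,-145,0,0,0],[15,-142,90,-145,0,0,0]]]}}

```text
time: 14.72
eef_pos: [0.5464, 0.1493, 0.1881]
ee_rot: [0.001, 0.728, 0.686, 0.001]
force: [1.0, 0.4, -1.6]
finger_gap: 0.0236
grip_force: 59.2
```

{"op": "carry_out", "data": {"deltas": [[[15,-30,19,0,0,0,0],[15,-60,38,0,0,0,0],[15,-90,57,0,0,0,0],[15,-120,76,0,0,0,0],[15,-140,89,0,0,0,0],[15,-149,95,0,0,0,0],[15,-149,95,20,0,0,0],[15,-149,95,50,0,0,0],[15,-149,95,80,0,0,0],[15,-149,95,95,0,0,0]]]}}

```text
time: 15.55
eef_pos: [0.629, -0.0031, 0.0884]
ee_rot: [-0.002, 0.728, 0.685, -0.002]
force: [-0.5, 0.3, -2.2]
finger_gap: 0.0235
grip_force: 59.2
```

{"op": "carry_out", "data": {"deltas": [[[15,0,0,0,0,0,0],[15,0,0,0,0,0,0],[15,0,0,0,0,0,0]]]}}

```text
time: 15.8
eef_pos: [0.6326, -0.0035, 0.0943]
ee_rot: [0.001, 0.728, 0.686, 0.001]
force: [-0.2, 0.4, -1.3]
finger_gap: 0.0233
grip_force: 59.2
```

```bash
python3 -c "
from w import *
to(.6332,-.0028,.059)
s,p,R=pose()
I,W,T,c=wrist('w10'); marks(I,T,c); foot(W,I,p[0],p[1],p[2]-.0449+.008)"
```

```text
t 15.8 pos [ 0.6326 -0.0035  0.0943] d mm [ 0.8  0.4 35.3] rot [ 0.16 -0.    0.06] gap 0.023284934811765152
mark [0.6434 0.1408] [ 279    0   87   44 1844] [323.8303  22.0412]
mark [0.6385 0.0771] [ 282   84   81   84 5310] [322.2038 125.4347]
mark [0.6357 0.0092] [ 285  202   75   55 1867] [323.9641 222.5747]
foot [ 0.632  -0.0047] r 0.02030170770243995 n 1486 27
```

{"op": "carry_out", "data": {"deltas": [[[15,2,1,12,0,0,0],[15,2,1,24,0,0,0],[15,2,1,31,0,0,0],[15,2,1,34,0,0,0],[15,2,1,35,0,0,0],[15,2,1,35,0,0,0],[15,2,1,35,0,0,0],[15,2,1,35,0,0,0]]]}}

```text
time: 16.52
eef_pos: [0.6325, -0.0019, 0.0591]
ee_rot: [-0.0, 0.728, 0.685, -0.0]
force: [-6.0, -0.9, 10.9]
finger_gap: 0.0234
grip_force: 60.8
```

```bash
python3 -c "
from w import *
to(.6332,-.0028,.059)
s,p,R=pose()
I,W,T,c=wrist('w11'); marks(I,T,c); foot(W,I,p[0],p[1],p[2]-.0449+.008)"
```

```text
t 16.5167 pos [ 0.6325 -0.0019  0.0591] d mm [-0.8  0.7  0.1] rot [-0.06  0.    0.03] gap 0.02336988280976219
mark [0.6422 0.1366] [ 278    0   90   30 1662] [323.      13.3087]
mark [0.6383 0.0773] [ 276   77   94   98 7172] [322.4902 125.5898]
mark [0.6383 0.0067] [ 280  214   86   74 1725] [329.1043 241.0464]
foot [ 0.6313 -0.0028] r 0.020236859156293596 n 1490 24
```

{"op": "carry_out", "data": {"deltas": [[[15,0,2,-3,0,0,0],[15,0,2,-3,0,0,0],[15,0,2,-1,0,0,0],[15,0,2,0,0,0,0],[15,0,2,0,0,0,0],[15,0,2,0,0,0,0]]]}}

```text
time: 17.07
eef_pos: [0.6353, -0.0022, 0.059]
ee_rot: [0.0, 0.728, 0.685, 0.0]
force: [-2.6, 0.3, 9.6]
finger_gap: 0.0235
grip_force: 60.5
```

```bash
python3 -c "
from w import *
to(.6332,-.0028,.059)
s,p,R=pose();print(s['force'])
I,W,T,c=wrist('w12'); foot(W,I,p[0],p[1],p[2]-.0449+.008)"
```

```text
t 17.0667 pos [ 0.6353 -0.0022  0.059 ] d mm [-0.8 -2.   0. ] rot [0.05 0.01 0.03] gap 0.023543825551963007
[-2.608   0.2931  9.6183]
foot [ 0.6344 -0.0033] r 0.02032235620247886 n 1488 19
```

{"op": "carry_out", "data": {"deltas": [[[60,0,0,0,0,0,0],[60,0,0,0,0,0,0],[60,0,0,0,0,0,0],[60,0,0,0,0,0,0],[60,0,0,-20,0,0,0],[60,0,0,-60,0,0,0],[60,0,0,-100,0,0,0],[60,-10,-20,-135,0,0,0],[60,-35,-45,-140,0,0,0],[60,-60,-70,-140,0,0,0]]]}}

```text
time: 17.95
eef_pos: [0.5628, -0.0581, 0.2018]
ee_rot: [0.003, 0.727, 0.686, 0.002]
force: [0.5, -1.0, -0.9]
finger_gap: 0.0599
grip_force: 0.0
```

{"op": "carry_out", "data": {"deltas": [[[60,-30,-20,0,0,0,0],[60,-65,-40,0,0,0,0],[60,-100,-60,0,0,0,0],[60,-135,-75,0,0,0,0],[60,-165,-88,0,0,0,0],[60,-191,-95,10,0,0,0],[60,-191,-95,45,0,0,0],[60,-191,-95,50,0,0,0],[60,-191,-95,50,0,0,0],[60,-191,-95,50,0,0,0]]]}}

```text
time: 18.78
eef_pos: [0.4547, -0.242, 0.1472]
ee_rot: [-0.001, 0.728, 0.686, -0.0]
force: [0.3, 0.3, 0.9]
finger_gap: 0.06
grip_force: 0.0
```

```bash
python3 -c "
from w import *
I,W,T,c=wrist('w13'); to(.4553,-.2425,.027); seals(W,['beech']); foot(W,I,.4553,-.2425,.008);foot(W,I,.628,-.083,.022)"
```

```text
t 18.8333 pos [ 0.4555 -0.2423  0.1483] d mm [ -0.2  -0.2 121.3] rot [0.05 0.02 0.1 ] gap 0.060076069587153204
beech ztop 0.27566895255131685 n 896 mid [ 0.455  -0.2449] mean [ 0.4553 -0.244 ] span [0.0251 0.0249]
foot [ 0.4549 -0.2443] r 0.01809827368169446 n 506 22
foot [ 0.6263 -0.0878] r 0.022181231150790754 n 1246 11
```

{"op": "carry_out", "data": {"deltas": [[[60,-1,0,30,0,0,0],[60,-1,0,60,0,0,0],[60,-1,0,90,0,0,0],[60,-1,0,112,0,0,0],[60,-1,0,121,0,0,0],[60,-1,0,121,0,0,0],[15,-1,0,121,0,0,0],[15,-1,0,121,0,0,0],[15,-1,0,121,0,0,0],[15,-1,0,121,0,0,0]]]}}

```text
time: 19.67
eef_pos: [0.4561, -0.2447, 0.0291]
ee_rot: [0.002, 0.728, 0.685, 0.0]
force: [-1.5, 0.4, 6.8]
finger_gap: 0.0237
grip_force: 58.7
```

{"op": "carry_out", "data": {"deltas": [[[15,0,0,0,0,0,0],[15,0,0,0,0,0,0],[15,0,0,0,0,0,0]]]}}

```text
time: 19.92
eef_pos: [0.4561, -0.2448, 0.029]
ee_rot: [0.002, 0.728, 0.685, 0.0]
force: [-2.6, -0.4, 5.9]
finger_gap: 0.0231
grip_force: 58.7
```

{"op": "carry_out", "data": {"deltas": [[[15,0,0,-15,0,0,0],[15,0,0,-45,0,0,0],[15,0,0,-80,0,0,0],[15,0,0,-115,0,0,0],[15,10,5,-145,0,0,0],[15,30,15,-160,0,0,0],[15,60,29,-160,0,0,0],[15,92,45,-160,0,0,0],[15,124,60,-160,0,0,0],[15,156,76,-160,0,0,0]]]}}

```text
time: 20.75
eef_pos: [0.5408, -0.0912, 0.1877]
ee_rot: [0.001, 0.728, 0.685, 0.001]
force: [1.2, 0.1, -0.7]
finger_gap: 0.0233
grip_force: 59.2
```

{"op": "carry_out", "data": {"deltas": [[[15,32,16,0,0,0,0],[15,64,32,0,0,0,0],[15,96,48,0,0,0,0],[15,128,64,0,0,0,0],[15,155,77,0,0,0,0],[15,171,84,0,0,0,0],[15,176,86,10,0,0,0],[15,176,86,35,0,0,0],[15,176,86,65,0,0,0],[15,176,86,95,0,0,0]]]}}

```text
time: 21.58
eef_pos: [0.6365, 0.0769, 0.0908]
ee_rot: [0.001, 0.728, 0.685, 0.0]
force: [0.8, -0.2, -1.2]
finger_gap: 0.0231
grip_force: 59.1
```

{"op": "carry_out", "data": {"deltas": [[[15,0,0,12,0,0,0],[15,0,0,15,0,0,0],[15,0,0,15,0,0,0],[15,0,0,15,0,0,0],[15,0,0,15,0,0,0]]]}}

```text
time: 22.0
eef_pos: [0.6382, 0.0777, 0.0791]
ee_rot: [0.001, 0.728, 0.685, 0.002]
force: [0.2, -0.2, -0.7]
finger_gap: 0.0229
grip_force: 59.1
```

```bash
python3 -c "
from w import *
to(.6382,.077,.043)
s,p,R=pose()
I,W,T,c=wrist('w14'); marks(I,T,c); foot(W,I,p[0],p[1],p[2]-.029+.008); foot(W,I,.6428,.1565,.022)"
```

```text
t 22.0 pos [0.6382 0.0777 0.0791] d mm [-0.7 -0.1 36.1] rot [ 0.25 -0.02  0.01] gap 0.022877177277933557
mark [0.6445 0.1573] [ 278   82   86   90 3492] [322.6618 126.0977]
mark [0.64   0.0885] [ 282  208   79   60 2188] [322.2623 230.3903]
foot [0.6374 0.078 ] r 0.018444700626365867 n 1276 21
foot [0.6413 0.156 ] r 0.016610651319048327 n 286 19
```

View pics/w14.png

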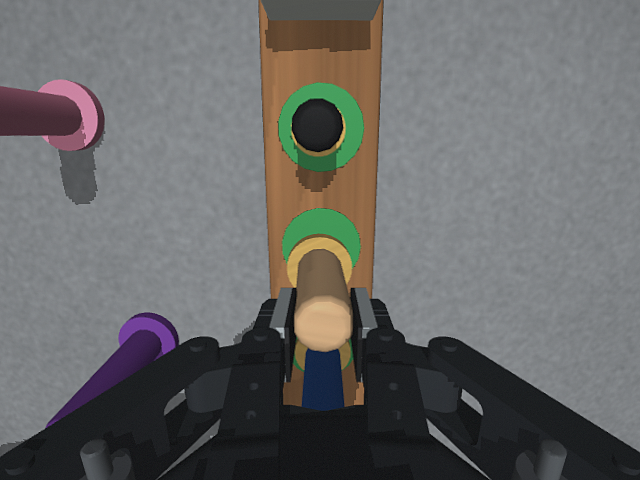

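{"op": "carry_out", "data": {"deltas": [[[15,-1,1,12,0,0,0],[15,-1,1,24,0,0,0],[15,-1,1,31,0,0,0],[15,-1,1,34,0,0,0],[15,-1,1,35,0,0,0],[15,-1,1,35,0,0,0],[15,-1,1,35,0,0,0],[15,-1,1,35,0,0,0]]]}}

```text
time: 22.72
eef_pos: [0.637, 0.0771, 0.0431]
ee_rot: [-0.001, 0.728, 0.685, -0.001]
force: [-7.1, -0.7, 12.7]
finger_gap: 0.0238
grip_force: 61.1
```

```bash
python3 -c "
from w import *
to(.6382,.077,.043)
s,p,R=pose();print(s['force'])
I,W,T,c=wrist('w15'); marks(I,T,c); foot(W,I,p[0],p[1],p[2]-.029+.008)"
```

```text
t 22.7167 pos [0.637  0.0771 0.0431] d mm [-0.   1.2  0.1] rot [-0.12  0.01  0.05] gap 0.023793839774029123
[-7.0883 -0.7433 12.7429]
mark [0.6449 0.1568] [ 273   70  102  106 4648] [326.3305 123.1921]
mark [0.6425 0.0865] [ 278  218   91   78 2390] [329.1854 247.2569]
mark [0.6161 0.0048] [284 344  30  58 364] [296.3736 366.4341]
mark [0.6498 0.0137] [334 344  20  23 171] [346.3918 352.3392]
foot [0.6357 0.0771] r 0.018496208966227067 n 1280 18
```

{"op": "carry_out", "data": {"deltas": [[[15,0,2,-3,0,0,0],[15,0,2,-3,0,0,0],[15,0,2,-1,0,0,0],[15,0,2,-0.5,0,0,0],[15,0,2,-0.5,0,0,0],[15,0,2,-0.5,0,0,0]]]}}

```text
time: 23.27
eef_pos: [0.6398, 0.0769, 0.0431]
ee_rot: [0.0, 0.728, 0.685, 0.0]
force: [-2.6, 0.4, 8.8]
finger_gap: 0.0232
grip_force: 60.3
```

```bash
python3 -c "
from w import *
to(.6382,.077,.043)
s,p,R=pose();print(s['force'])
I,W,T,c=wrist('w16'); foot(W,I,p[0],p[1],p[2]-.029+.008)"
```

```text
t 23.2667 pos [0.6398 0.0769 0.0431] d mm [-0.  -1.6  0.1] rot [ 0.02 -0.01  0.03] gap 0.0232245233769399
[-2.6105  0.3734  8.7807]
foot [0.6389 0.0772] r 0.01842321603407638 n 1275 20
```

Good. Release, and rise over the stand for a check view (above and behind, towards -y, as the camera looks from tool +x).

{"op": "carry_out", "data": {"deltas": [[[60,0,0,0,0,0,0],[60,0,0,0,0,0,0],[60,0,0,0,0,0,0],[60,0,0,0,0,0,0],[60,0,0,-20,0,0,0],[60,0,0,-60,0,0,0],[60,0,0,-100,0,0,0],[60,0,0,-140,0,0,0],[60,-30,0,-160,0,0,0],[60,-65,0,-180,0,0,0]]]}}

```text
time: 24.15
eef_pos: [0.6363, 0.0129, 0.2249]
ee_rot: [0.001, 0.727, 0.687, 0.001]
force: [0.0, -0.2, -0.6]
finger_gap: 0.06
grip_force: 0.0
```

{"op": "carry_out", "data": {"deltas": [[[60,-35,0,-15,0,0,0],[60,-70,0,-30,0,0,0],[60,-100,0,-30,0,0,0],[60,-110,0,-30,0,0,0],[60,-110,0,-30,0,0,0],[60,-110,0,-30,0,0,0],[60,-110,0,-30,0,0,0],[60,-110,0,-30,0,0,0]]]}}

```text
time: 24.82
eef_pos: [0.6287, -0.0962, 0.2509]
ee_rot: [-0.001, 0.728, 0.686, -0.0]
force: [-0.6, 0.8, -0.1]
finger_gap: 0.0598
grip_force: 0.0
```

```bash
python3 -c "
from w import *
I,W,T,c=wrist('w17'); to(.6,0,.25)
D={'dark':(.122,.6283,-.0827),'blue':(.106,.6332,-.0028),'beech':(.09,.6382,.077),'black':(.074,.6430,.1567)}
seals(W,D,D)
for k,(h,x,y) in D.items(): print(k); foot(W,I,x,y,.022)
K=np.array([[c['fx'],0,c['cx']],[0,c['fy'],c['cy']],[0,0,1]])
g=green(I)>0
for k,(h,x,y) in D.items():
    q=W[g&(np.hypot(W[:,:,0]-x,W[:,:,1]-y)<.036)][:,:2]; print('mark',k,(q.max(0)+q.min(0))/2,np.ptp(q,axis=0),len(q))"
```

```text
t 24.8667 pos [ 0.6287 -0.0963  0.2511] d mm [ 94.4 -34.3   1.2] rot [-0.06 -0.03  0.15] gap 0.05981990184933761
dark ztop 0.37948375714273885 n 619 mid [ 0.6275 -0.0842] mean [ 0.6279 -0.0835] span [0.0238 0.0251]
blue ztop 0.4218120417757595 n 688 mid [ 0.6344 -0.0044] mean [ 0.6343 -0.0045] span [0.0243 0.0251]
beech ztop 0.09024306895217239 n 728 mid [0.6386 0.076 ] mean [0.6385 0.0755] span [0.0248 0.0259]
dark
foot [ 0.6277 -0.0834] r 0.021929874256538893 n 602 19
blue
foot [ 0.6343 -0.0043] r 0.020524464621502626 n 452 17
beech
foot [0.6386 0.0761] r 0.018585351081763218 n 444 17
black
foot none 0
mark dark [ 0.6286 -0.0813] [0.0553 0.0511] 428
mark blue [ 0.6334 -0.0035] [0.0548 0.0547] 781
mark beech [0.6382 0.0742] [0.0544 0.0498] 913Traceback (most recent call last):
  File "<string>", line 10, in <module>
    q=W[g&(np.hypot(W[:,:,0]-x,W[:,:,1]-y)<.036)][:,:2]; print('mark',k,(q.max(0)+q.min(0))/2,np.ptp(q,axis=0),len(q))
                                                                         ~~~~~^^^
    return umr_maximum(a, axis, None, out, keepdims, initial, where)
ValueError: zero-size array to reduction operation maximum which has no identity
```

View pics/w17.png

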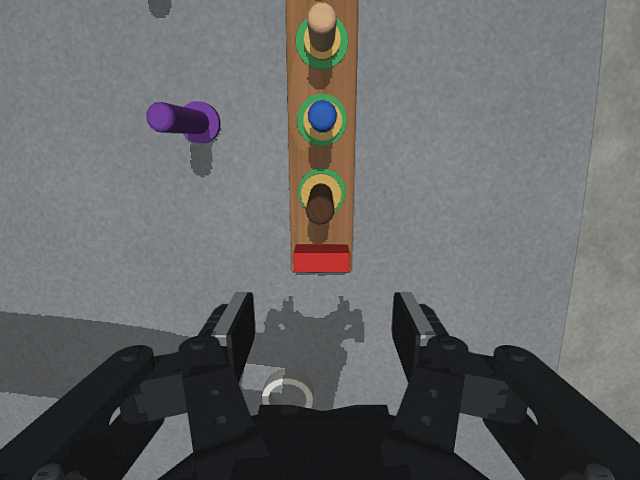

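All four seals stand upright, each within about 2 mm of its mark's centre, in the order dark, blue, beech, black from the red block, and the gripper is clear.

```bash
python3 -c "
from rig import *
print(ticket.finish_job())"
```

```text
the job is handed in; nothing more can be done
None
```

I stood all four seals upright on their own marks, in order from the red block: dark, blue, beech, black. Each is within about 2 mm of its mark's centre by wrist-camera measurement, the ink tin was not touched, and I handed the job in at about 25 s.

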